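# Clear the flow bench: sort springs, valves and spanners

### The job

Clear the bench after the cylinder-head test: slide every valve spring up off its spindle and put it in the yellow bin, and put every valve in the blue bin and every spanner in the red bin, in any order. When everything is in its own bin, press the green button on the control box fully down to report the bench clear, and let it go. Leave the dial gauge, the ear defenders and the tin where they are.

Things in the scene. Friction and masses are not known exactly. Their poses are not given: they have to be found in the camera images.
- spring1: valve spring: rigid upright steel wire coil, outside diameter 44 mm, bore 32 mm, 60 mm tall, 0.11 kg; at the start it stands round spindle 1 of the stand, 20 mm above the bench. Origin: centre of the coil (on its axis, at half height). z: the coil's axis. It may be absent.
- spring2: valve spring: rigid upright steel wire coil, outside diameter 44 mm, bore 32 mm, 60 mm tall, 0.11 kg; at the start it stands round spindle 2 of the stand, 20 mm above the bench. Origin: centre of the coil (on its axis, at half height). z: the coil's axis. It may be absent.
- spring3: valve spring: rigid upright steel wire coil, outside diameter 44 mm, bore 32 mm, 60 mm tall, 0.11 kg; at the start it stands round spindle 3 of the stand, 20 mm above the bench. Origin: centre of the coil (on its axis, at half height). z: the coil's axis. It may be absent.
- valve1: poppet valve: bright steel, 115 mm long, stem 10 mm in diameter, round head 42 mm in diameter, 0.1 kg, lying on the bench on its head's rim and stem tip (stem sloping 8 degrees). Origin: on the stem's axis, 42 mm from the flat face of the head and 73 mm from the stem's tip (a good place to grip, about 15 mm above the bench when lying). x: along the stem from head to tip. It may be absent.
- valve2: poppet valve: bright steel, 115 mm long, stem 10 mm in diameter, round head 42 mm in diameter, 0.1 kg, lying on the bench on its head's rim and stem tip (stem sloping 8 degrees). Origin: on the stem's axis, 42 mm from the flat face of the head and 73 mm from the stem's tip (a good place to grip, about 15 mm above the bench when lying). x: along the stem from head to tip. It may be absent.
- valve3: poppet valve: bright steel, 115 mm long, stem 10 mm in diameter, round head 42 mm in diameter, 0.1 kg, lying on the bench on its head's rim and stem tip (stem sloping 8 degrees). Origin: on the stem's axis, 42 mm from the flat face of the head and 73 mm from the stem's tip (a good place to grip, about 15 mm above the bench when lying). x: along the stem from head to tip. It may be absent.
- spanner1: spanner: bright steel, 147 mm long, lying flat; shaft 14 mm wide and 9 mm thick, ring end 29 mm wide and jaw end 34 mm wide, both 12 mm thick, 0.12 kg. Origin: middle of the shaft (half thickness, 6 mm above what it lies on). x: along the shaft from ring end to jaw, z: across its flat. It may be absent.
- spanner2: spanner: bright steel, 147 mm long, lying flat; shaft 14 mm wide and 9 mm thick, ring end 29 mm wide and jaw end 34 mm wide, both 12 mm thick, 0.12 kg. Origin: middle of the shaft (half thickness, 6 mm above what it lies on). x: along the shaft from ring end to jaw, z: across its flat. It may be absent.
- spanner3: spanner: bright steel, 147 mm long, lying flat; shaft 14 mm wide and 9 mm thick, ring end 29 mm wide and jaw end 34 mm wide, both 12 mm thick, 0.12 kg. Origin: middle of the shaft (half thickness, 6 mm above what it lies on). x: along the shaft from ring end to jaw, z: across its flat. It may be absent.
- bin_yellow: yellow open plastic bin for the springs, fixed: 170 mm (x) by 120 mm (y) outside, 55 mm high, walls and floor 4 mm. Origin: centre of its underside on the bench. x: its long side, z up.
- bin_blue: blue open plastic bin for the valves, fixed: 170 mm (x) by 120 mm (y) outside, 55 mm high, walls and floor 4 mm. Origin: centre of its underside on the bench. x: its long side, z up.
- bin_red: red open plastic bin for the spanners, fixed: 170 mm (x) by 120 mm (y) outside, 55 mm high, walls and floor 4 mm. Origin: centre of its underside on the bench. x: its long side, z up.
- stand: grey metal spring stand, fixed: base plate 80 mm (x) by 210 mm (y) by 20 mm high with three upright spindles 16 mm in diameter in a row along y at -65, 0 and +65 mm, their tips 92 mm above the bench. Origin: centre of its underside on the bench.
- spindle1 (a point): tip of spindle 1 of the stand, on its axis, 92 mm above the bench; spring 1, if present, starts round it
- spindle2 (a point): tip of spindle 2 of the stand, on its axis, 92 mm above the bench; spring 2, if present, starts round it
- spindle3 (a point): tip of spindle 3 of the stand, on its axis, 92 mm above the bench; spring 3, if present, starts round it
- panel: grey control box, fixed: 110 mm (x) by 130 mm (y) by 45 mm high, carrying the green button on its top. Origin: centre of its underside.
- button_top (a point): centre of the green button's top face, 36 mm in diameter, about 67 mm above the bench; it is pressed straight down
- button (a joint): travel of the green button in m: 0 released, 0.006 fully down (about 5 N); it springs back
- gauge: bystander: dial gauge on a blue magnetic base 50 mm square with a post, 195 mm tall, its dial 60 mm to its -x side. Origin: centre of its underside. Leave alone.
- muffs: bystander: blue ear defenders with a black band, cups 90 mm tall, 195 mm wide, band reaching 147 mm along its x. Origin: middle between the cups, on the bench. Leave alone.
- tin: bystander: white and blue tin, 66 mm in diameter, 90 mm tall. Origin: centre of its underside. Leave alone.

How it is judged:
By the outcome, as a careful person would: the job done as asked, in the order asked, and still so for the second after the job is handed in, with the robot touching nothing.
Of spring1, spring2, spring3 only 2 to 3 are there at a start; the rules pass over those that are not, and their reading is None.
Of valve1, valve2, valve3, spanner1, spanner2, spanner3 only 4 to 6 are there at a start; the rules pass over those that are not, and their reading is None.
At some moment in a run one of valve1, valve2, valve3, spanner1, spanner2, spanner3 may be knocked a few centimetres aside while the robot is not near it.
Once in a run the grip may slacken for a moment while it holds something.
It also fails if it takes over 210 s, if anything falls off the work surface, if the arm or the gripper's body presses on something with over 40 N, if the wrist force passes 120 N, or if a joint passes its speed limit or range.

### The arm

A 6-joint arm with a two-finger parallel gripper is mounted at the origin on the work surface. World frame = base frame: x ahead of the robot, y to its left, z up, the work surface at z = 0. Lengths are in m, angles in degrees, forces in N, time in s.
With the tool pointing down it reaches from about 0.325 to 0.85 m from the base axis. Payload 15.5 kg.
Tool frame: the origin (TCP) lies midway between the tips of the shut fingers; the grasp point (between the pads) lies 19 mm behind it; z points along the fingers, y is the line along which they close (so a half turn about z gives the same grasp; the last joint's range is limited). The gripper opens to 91 mm and grips with 3 to 60 N. Pads are 32 mm wide; open, the fingers measure 118 mm over their backs; the gripper's body (76 mm by 178 mm) begins 60 mm behind the grasp point.
Start: joints at [-77.321, 28.281, 77.091, -0, 74.628, -5.472], TCP at [0.195, -0.594, 0.214] pointing down, gripper open.
Joint ranges: [-166.48, 166.48], [-47.26, 123.95], [12.59, 153.08], [-70.14, 250.14], [6.76, 159.57], [-176.63, 176.63]. Speed limits (degrees/s): [108.29, 108.29, 147.25, 172.46, 172.46, 172.46].

### API

Orientations are given as a 3x3 rotation matrix whose columns are the frame's x, y, z axes.
In Python, from bench import ctrl gives the robot as it stands. The module is installed in compiled form; this text tells all that it offers. Calls block until the motion is done:
- ctrl.goto(position, orientation): joint-space move of the TCP to a pose.
- ctrl.move_l(position, vel=0.15, ori=None, contact_N=None): straight line of the TCP; ori=None keeps the orientation; vel is the mean speed in m/s. With contact_N (N) it stops when the force on the tool has changed by that much, and returns True; else False.
- ctrl.movej(angles): joint-space move.
- ctrl.command_gripper(opening): opening from 0.0 (shut) to 1.0 (fully open); the grip force is fixed at half the most; returns when the fingers have stopped.
- ctrl.sleep(seconds).
- ctrl.ik(position, orientation): joint angles nearest the present ones, or None.
- ctrl.read_camera(name): name is "side" or "top"; returns the picture (384x512x3 uint8, blue, green, red); there is no depth.
- ctrl.camera_params(name): a dict with "fx", "fy", "cx", "cy" (pixels), "D" ([k1, k2, p1, p2, k3] as OpenCV has them; the pictures are not rectified), "pose" (4x4, takes a point from camera to world coordinates). Camera axes: x right, y up, looking along -z (the intrinsics and any distortion apply to the point x, -y, -z); pixel columns grow to the right and rows downward; lengths in m; the calibration is good to about 2 mm. A picture is of the moment at which its call begins. camera_params takes no time and is no camera call.
A pose or a line that the arm cannot do raises ctrl.MotionError and nothing moves.
- ctrl.sign_off(): hands the job in; it is judged then, once.
Readings, each from a call of its own:
- ctrl.current_t(): time.
- ctrl.current_q(): joint angles.
- ctrl.current_dq(): joint speeds.
- ctrl.current_effort(): joint torques, N m.
- ctrl.current_tool_pos(): TCP position.
- ctrl.current_eef_rot(): TCP orientation.
- ctrl.current_contact_force(): force on the tool from outside, world axes, zero at the start.
- ctrl.current_wrist_torque(): the same for the moment, N m.
- ctrl.current_grip_width(): opening from 0.0 (shut) to 1.0 (fully open).
- ctrl.current_grasp_force(): force on a finger pad.
Only numpy, scipy, OpenCV 4.12 (cv2) and the standard library are available. Lean on these libraries where they do the work, as an engineer would, in place of code of your own. Each camera call takes 0.05 s, during which the arm holds its last target. There are 200 camera calls.

## Working session

There is one attempt and no reset: what is moved stays moved. The work goes in short steps, each a Python script; the robot and the scene stay as the last script left them, time stands still between calls to the robot, and variables do not carry over. Pictures are saved under pics/ and viewed, at most 14 in all, crops included, and the job is handed in when it is done.

```bash
mkdir -p pics
python3 - <<'E'
from bench import ctrl
import cv2
for n in("top","side"):
    cv2.imwrite(f"pics/{n}0.png",cv2.resize(ctrl.read_camera(n),(800,600),interpolation=cv2.INTER_CUBIC))
    p=ctrl.camera_params(n);print(n,{k:(v.round(3).tolist() if hasattr(v,'round') and hasattr(v,'tolist') else v) for k,v in p.items()})
E
```

```text
top {'fx': 383.3323852101374, 'fy': 383.3323852101374, 'cx': 262.59556650672636, 'cy': 186.60729785118002, 'D': [0.028, 0.0, 0.0, 0.0, 0.0], 'pose': [[0.013, 0.992, -0.123, 0.461], [-1.0, 0.012, -0.013, -0.008], [-0.012, 0.123, 0.992, 1.297], [0.0, 0.0, 0.0, 1.0]]}
side {'fx': 433.3936926172688, 'fy': 433.3936926172688, 'cx': 258.39927716661066, 'cy': 197.9994269240746, 'D': [0.018, 0.0, 0.0, 0.0, 0.0], 'pose': [[-0.883, 0.292, -0.367, 0.172], [-0.469, -0.532, 0.705, 0.821], [0.01, 0.795, 0.607, 0.778], [0.0, 0.0, 0.0, 1.0]]}
```

View pics/top0.png

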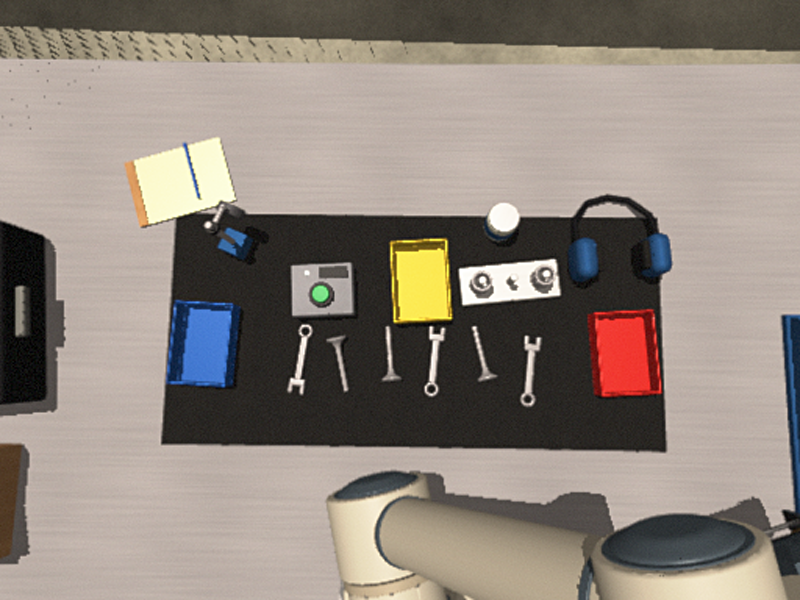

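View pics/side0.png

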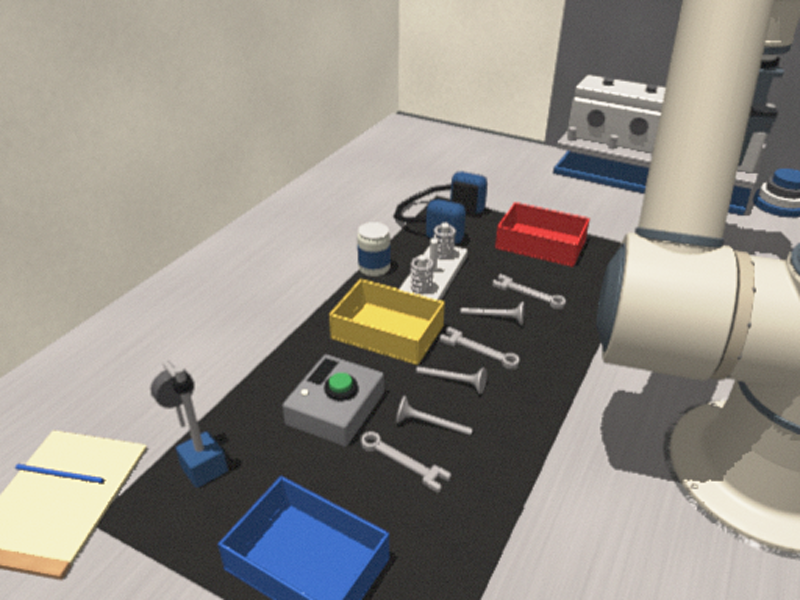

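The top view shows six bench items (800x600 pixels): spanners at (300,358), (434,360) and (531,370), and valves at (340,362), (391,355) and (483,353). Springs are at (482,283) and (545,273), and the middle spindle is empty. The bins, panel button (320,293) and stand (510,282) are also clear.

```bash
cat > lib.py <<'E'
import cv2, numpy as np
from bench import ctrl
from scipy.optimize import minimize
S=4
def cam(n="top"):
    p=ctrl.camera_params(n); K=np.array([[p["fx"],0,p["cx"]],[0,p["fy"],p["cy"]],[0,0,1]])
    T=np.array(p["pose"]); R=T[:3,:3]@np.diag([1,-1,-1.]); return K,np.array(p["D"],float),R,T[:3,3]
def proj(P,n="top"):
    K,D,R,t=cam(n); return cv2.projectPoints(np.asarray(P,float).reshape(-1,1,3),cv2.Rodrigues(R.T)[0],-R.T@t,K,D)[0].reshape(-1,2)
def world(uv,z,n="top"):
    K,D,R,t=cam(n); r=cv2.undistortPoints(np.asarray(uv,float).reshape(-1,1,2),K,D).reshape(-1,2)
    d=np.c_[r,np.ones(len(r))]@R.T; return (t+d*((z-t[2])/d[:,2])[:,None])[:,:2]
def warp(img,z,x0=.25,x1=.8,y0=-.5,y1=.5,s=1000):
    """metric view at height z, 1 mm/px: row = (x1-x)*s, col = (y1-y)*s"""
    X,Y=np.meshgrid(np.arange(x1,x0,-1/s),np.arange(y1,y0,-1/s),indexing="ij")
    m=proj(np.c_[X.ravel(),Y.ravel(),np.full(X.size,z)]).reshape(*X.shape,2).astype(np.float32)
    return cv2.remap(img,m,None,cv2.INTER_LINEAR)
def items(img=None,z=.008,xmax=.55,y0=-.34,y1=.28):
    """loose parts: (kind, grip xy, direction along part (valve: head to tip))"""
    img=ctrl.read_camera("top") if img is None else img
    w=warp(img,z,.30,xmax,y0,y1); g=cv2.cvtColor(w,cv2.COLOR_BGR2GRAY); sat=cv2.cvtColor(w,cv2.COLOR_BGR2HSV)[...,1]
    m=((g>85)&(sat<90)).astype(np.uint8); out=[]
    for c in cv2.findContours(m,cv2.RETR_EXTERNAL,cv2.CHAIN_APPROX_NONE)[0]:
        if cv2.contourArea(c)<600: continue
        mask=cv2.drawContours(np.zeros_like(m),[c],-1,1,-1)*m; r,cc=np.nonzero(mask); P=np.c_[xmax-r/1000,y1-cc/1000]
        (_,_),(a,b),_=cv2.minAreaRect(c); L=max(a,b)
        if not 95<L<175 or min(a,b)>65: continue
        mu=P.mean(0); u=np.linalg.svd(P-mu,full_matrices=False)[2][0]; t=(P-mu)@u
        s=(P-mu)@np.array([-u[1],u[0]])
        wd=lambda k:np.ptp(s[k])
        lo,hi=t.min(),t.max(); wa,wb=wd(t<lo+.02),wd(t>hi-.02)
        if min(wa,wb)>.019: out.append(("spanner",mu+u*(lo+hi)/2+0*u,u,L,wa,wb))
        else:
            if wb>wa: u,lo,hi=-u,-hi,-lo
            k=np.abs((P-mu)@u-(lo+.045))<.02; c0=P[k]; sv=np.array([-u[1],u[0]])
            kk=(P-mu)@u>lo+.04; q=P[kk]; d=np.linalg.svd(q-q.mean(0),full_matrices=False)[2][0]; d=d*np.sign(d@u)
            out.append(("valve",q.mean(0)+d*((mu+u*(lo+.045)-q.mean(0))@d),d,L,wa,wb))
    return out
def fitbox(mask,dim,x0):
    """x,y,yaw of a box on the bench from its silhouette mask (S times upscaled)"""
    hx,hy,h=dim[0]/2,dim[1]/2,dim[2]
    def sil(p):
        c,s=np.cos(p[2]),np.sin(p[2]); B=[(p[0]+c*a-s*b,p[1]+s*a+c*b,z) for a in(-hx,hx) for b in(-hy,hy) for z in(0,h)]
        q=cv2.convexHull((proj(B)*S*16+S*8).astype(np.int32)); return cv2.fillConvexPoly(np.zeros_like(mask),q,1,shift=4)
    f=lambda p:1-(sil(p)&mask).sum()/(sil(p)|mask).sum()
    sx=np.array([x0+np.array(d) for d in((0,0,0),(.02,0,0),(0,.02,0),(0,0,.1))])
    r=minimize(f,x0,method="Nelder-Mead",options=dict(initial_simplex=sx,xatol=3e-4,fatol=1e-4)); return r.x,r.fun
E
python3 - <<'E'
from lib import *
img=ctrl.read_camera("top"); big=cv2.resize(img,None,fx=S,fy=S,interpolation=cv2.INTER_CUBIC); hsv=cv2.cvtColor(big,cv2.COLOR_BGR2HSV)
def biggest(m,roi):
    k=np.zeros_like(m); a,b,c,d=[int(v/1.5625*S) for v in roi]; k[b:d,a:c]=m[b:d,a:c]
    k=cv2.morphologyEx(k,cv2.MORPH_CLOSE,np.ones((9,9))); c=max(cv2.findContours(k,0,2)[0],key=cv2.contourArea)
    return cv2.drawContours(np.zeros_like(m),[c],-1,1,-1)
H,Sa,V=cv2.split(hsv); col=lambda a,b:((H>a)&(H<b)&(Sa>90)&(V>40)).astype(np.uint8)
red=(((H<8)|(H>172))&(Sa>90)&(V>40)).astype(np.uint8)
rois=dict(bin_yellow=(col(20,35),(380,230,460,335)),bin_blue=(col(100,130),(155,290,250,400)),bin_red=(red,(580,300,670,410)),
 stand=(((V>120)&(Sa<60)).astype(np.uint8),(450,250,568,310)),panel=(((V>70)&(Sa<70)).astype(np.uint8),(280,255,362,322)))
dims=dict(stand=(.08,.21,.02),panel=(.11,.13,.045))
for n,(m,roi) in rois.items():
    mk=biggest(m,roi); c=world([[(roi[0]+roi[2])/3.125,(roi[1]+roi[3])/3.125]],.03)[0]
    d=dims.get(n,(.17,.12,.055)); p,f=fitbox(mk,d,np.array([*c,0.])); print(n,p.round(4),np.degrees(p[2]).round(1),round(f,3))
g=biggest(col(50,80),(300,275,340,310)); M=cv2.moments(g,True); print("button",world([[M["m10"]/M["m00"]/S-.375,M["m01"]/M["m00"]/S-.375]],.067))
for it in items(img): print(it[0],it[1].round(4),np.degrees(np.arctan2(it[2][1],it[2][0])).round(1),it[3],np.round(it[4:],3))
w=warp(img,.08,.45,.7,-.4,.25); cv2.imwrite("pics/w80.png",w)
E
```

```text
bin_yellow [ 0.6419 -0.0113  0.0655] 3.8 0.051
bin_blue [ 0.5038  0.4452 -0.035 ] -2.0 0.034
bin_red [ 0.4948 -0.439   0.0567] 3.2 0.058
stand [ 0.6449 -0.2027  0.1102] 6.3 0.019
panel [0.6228 0.1978 0.0393] 2.3 0.058
button [[0.60764924 0.19506607]]
valve [0.4781 0.1599] -167.3 118.9125747680664 [0.038 0.011]
spanner [ 0.4545 -0.2464] 174.5 149.7882843017578 [0.037 0.032]
valve [0.4756 0.052 ] 5.0 117.2414779663086 [0.011 0.037]
spanner [ 0.4725 -0.0424] 174.8 149.83255004882812 [0.036 0.032]
spanner [0.4746 0.2425] 172.5 149.25006103515625 [0.031 0.036]
valve [ 0.4789 -0.1451] 14.3 117.92257690429688 [0.013 0.04 ]
```

View pics/w80.png

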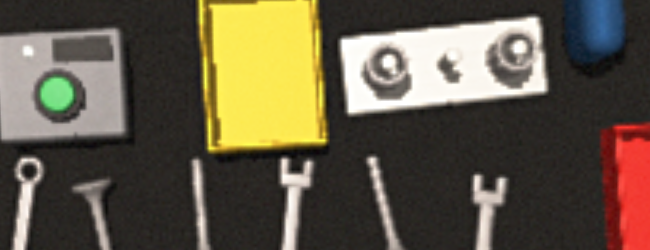

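In the z=80 mm view the spring tops are at (387,64) and (517,50). That gives (.636,-.137) and (.650,-.267), which matches the fitted stand spindles. I'll start with one valve.

```bash
cat > act.py <<'E'
from lib import *
BIN=dict(valve=(.5038,.4452,-.035),spanner=(.4948,-.439,.0567),spring=(.6419,-.0113,.0655))
def R(psi): c,s=np.cos(psi),np.sin(psi); return np.array([[c,s,0],[s,-c,0],[0,0,-1.]])
def hover(p,z,psi,flip=True):
    """joint move to above p with tool x at psi (or psi+180: nearer wrist); returns the heading used"""
    best=None
    for a in((psi,psi+np.pi) if flip else (psi,)):
        q=ctrl.ik([*p,z],R(a))
        if q is not None and abs(q[5])<170:
            e=abs(q[5]-ctrl.current_q()[5])
            if best is None or e<best[0]: best=(e,a,q)
    ctrl.movej(best[2]); return best[1]
def grab(p,psi,z,up,op):
    ctrl.command_gripper(op); hover(p,up,psi); ctrl.move_l([*p,z],vel=.2)
    ctrl.command_gripper(0.); w=ctrl.current_grip_width(); f=ctrl.current_grasp_force()
    ctrl.move_l([*p,up],vel=.25 if w>.05 else .4); print("grab w %.3f f %.1f after lift w %.3f f %.1f"%(w,f,ctrl.current_grip_width(),ctrl.current_grasp_force()))
    return ctrl.current_grip_width()>.06
def drop(kind,off,psi,z,up,op):
    """off: offset in the bin frame; psi: tool heading in the bin frame"""
    bx,by,a=BIN[kind]; p=np.array([bx,by])+R(a)[:2,:2]@np.array([off[0],-off[1]])
    hover(p,up,a+psi,flip=False); w=ctrl.current_grip_width()
    if w<.06: print("LOST in transit",w); return False
    ctrl.move_l([*p,z],vel=.2); print("w before release %.3f"%ctrl.current_grip_width())
    ctrl.command_gripper(op); ctrl.move_l([*p,up],vel=.4); return True
def do(kind,near,off):
    c=[i for i in items() if i[0]==kind]; it=min(c,key=lambda i:np.hypot(*(i[1]-near)))
    print(kind,it[1].round(4),"at t",round(ctrl.current_t(),1)); psi=np.arctan2(it[2][1],it[2][0])
    ok=grab(it[1],psi,.005,.15,.5)
    if ok:
        X=ctrl.current_eef_rot(); X=np.array(X); h=np.arctan2(X[1,0],X[0,0])
        ok=drop(kind,off,0 if np.cos(h)>0 else np.pi,.028 if kind=="valve" else .025,.15,.32)
    print("done" if ok else "FAILED","t",round(ctrl.current_t(),1)); return ok
E
python3 - <<'E'
from act import *
do("valve",(.476,.052),(0,.022))
cv2.imwrite("pics/t1.png",cv2.resize(ctrl.read_camera("top"),(800,600)))
for it in items(): print(it[0],it[1].round(4))
E
```

```text
valve [0.4756 0.052 ] at t 0.2
grab w 0.101 f 30.0 after lift w 0.102 f 30.0
w before release 0.102
done t 9.1
valve [0.4782 0.1599]
spanner [ 0.4544 -0.2464]
spanner [ 0.4724 -0.0424]
valve [ 0.4787 -0.1451]
spanner [0.4744 0.2425]
```

View pics/t1.png

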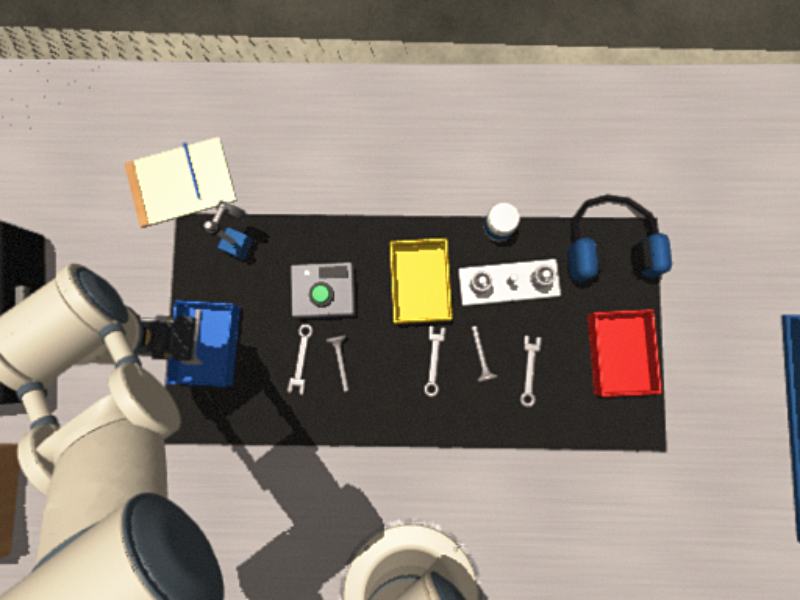

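The valve left the bench and the other five parts are undisturbed. Each cycle takes about 9 s. I'll carry on, stopping if anything fails.

Run:
```python
from act import *
for a in [("valve",(.478,.16),(0,-.004)),("valve",(.479,-.145),(0,-.024)),("spanner",(.474,.2425),(0,.022)),("spanner",(.472,-.042),(0,0)),("spanner",(.4544,-.246),(0,-.022))]:
    try:
        if not do(*a): break
    except Exception as e: print(repr(e)); break
for it in items(): print(it[0],it[1].round(4))
for n in("top","side"): cv2.imwrite(f"pics/{n}2.png",cv2.resize(ctrl.read_camera(n),(800,600)))
```

```text
valve [0.4782 0.1599] at t 9.2
grab w 0.098 f 30.0 after lift w 0.097 f 30.0
w before release 0.099
done t 15.9
valve [ 0.4787 -0.1452] at t 16.0
grab w 0.098 f 30.0 after lift w 0.101 f 30.0
w before release 0.101
done t 24.6
spanner [0.4742 0.2419] at t 24.6
grab w 0.150 f 30.0 after lift w 0.145 f 30.0
w before release 0.149
done t 32.1
spanner [ 0.4721 -0.0423] at t 32.1
grab w 0.148 f 30.0 after lift w 0.151 f 30.0
w before release 0.148
done t 39.4
ValueError('min() iterable argument is empty')
```

View pics/top2.png

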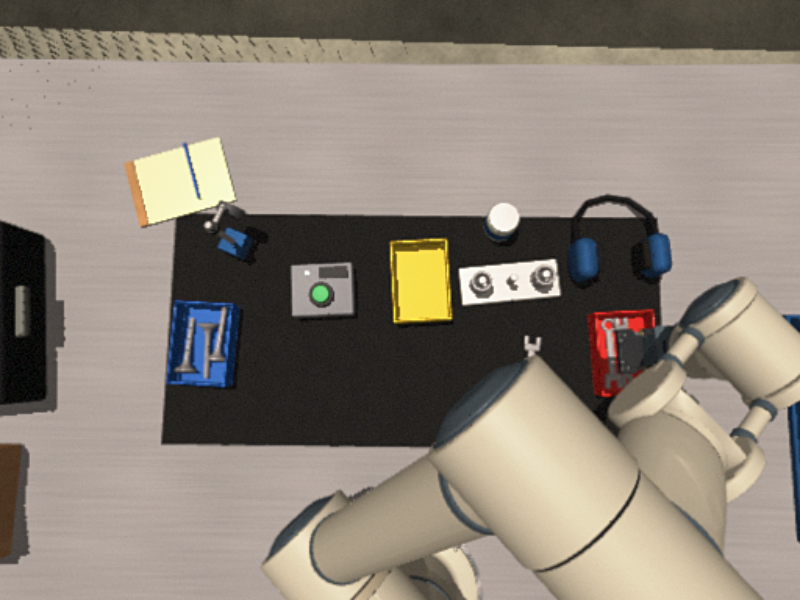

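All three valves are in the blue bin and two spanners are in the red. The third spanner is still in place with its jaw visible at (532,345), but the forearm hides the rest. I'll do the springs now, then that spanner.

```bash
cat >> act.py <<'E'
def spring(side,off):
    a=.1102; p=np.array([.6449-side*.065*np.sin(a),-.2027+side*.065*np.cos(a)])
    psi=a+np.pi/2
    ok=grab(p,psi,.040,.22,.85)
    if ok:
        X=np.array(ctrl.current_eef_rot()); s=np.sign(X[1,0])
        ok=drop("spring",off,s*np.pi/2,.029,.22,.65)
    print("done" if ok else "FAILED","t",round(ctrl.current_t(),1)); return ok
E
python3 - <<'E'
from act import *
spring(1,(0,.026)) and spring(-1,(0,-.026))
q=ctrl.current_q(); hover((.45,.35),.25,0)
for it in items(): print(it[0],it[1].round(4))
cv2.imwrite("pics/top3.png",cv2.resize(ctrl.read_camera("top"),(800,600)))
E
```

```text
grab w 0.487 f 30.0 after lift w 0.481 f 30.0
w before release 0.488
done t 47.1
grab w 0.490 f 30.0 after lift w 0.485 f 30.0
w before release 0.488
done t 54.3
spanner [ 0.4544 -0.2464]
```

View pics/top3.png

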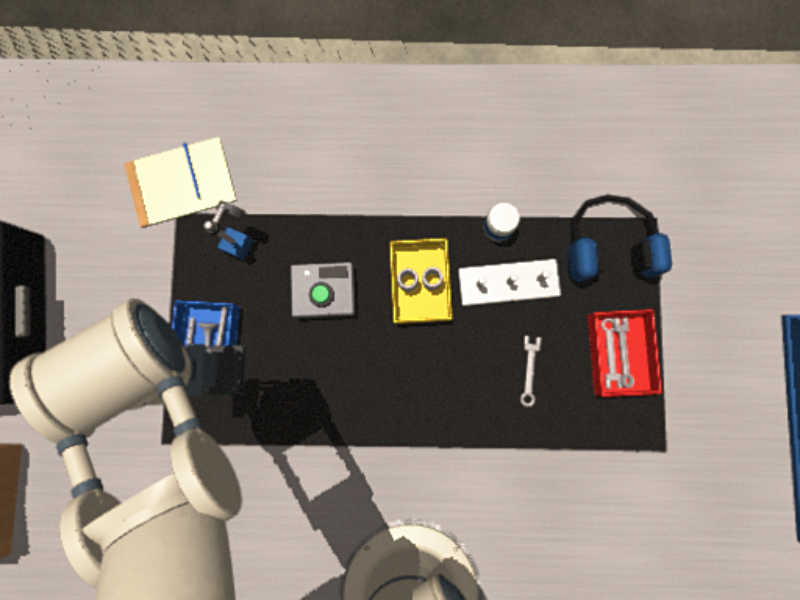

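Both springs stand in the yellow bin at (409,280) and (432,280). One spanner remains at (531,370).

Run:
```python
from act import *
do("spanner",(.4544,-.246),(0,-.024))
ctrl.command_gripper(0.)
hover((.6076,.1951),.16,np.pi/2)
a=ctrl.read_camera("top")[120:290,90:440]; b=ctrl.read_camera("side")
cv2.imwrite("pics/fin.png",np.vstack([cv2.resize(a,(600,291)),cv2.resize(b[100:384],(600,300))]))
print([i[0] for i in items(a if 0 else None)])
```

```text
spanner [ 0.4544 -0.2464] at t 56.0
grab w 0.147 f 30.0 after lift w 0.148 f 30.0
w before release 0.155
done t 63.4
[]
```

View pics/fin.png

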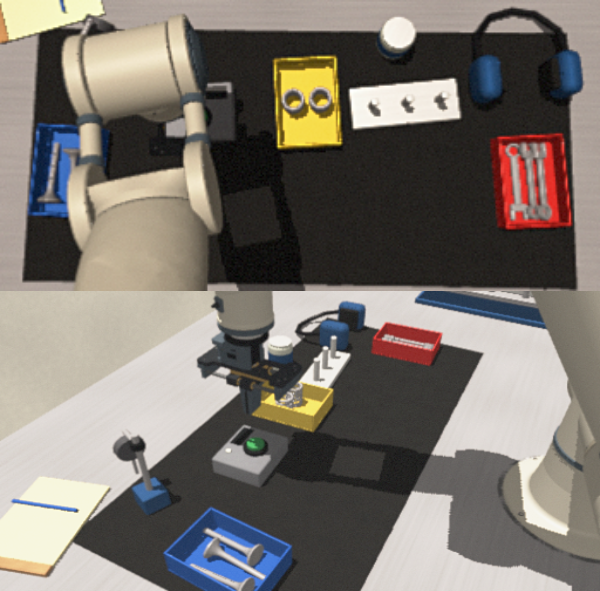

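All parts are in their own bins: three valves in the blue, three spanners in the red and two springs in the yellow. The bench is empty, so I'll press the button.

Run:
```python
from act import *
p=(.6076,.1951)
ctrl.move_l([*p,.078],vel=.15); f0=ctrl.current_contact_force()
hit=ctrl.move_l([*p,.056],vel=.02,contact_N=18)
print(hit,np.round(ctrl.current_tool_pos(),4),np.round(ctrl.current_contact_force(),1),np.round(f0,1))
ctrl.sleep(.3); print(np.round(ctrl.current_contact_force(),1),np.round(ctrl.current_tool_pos(),4))
ctrl.move_l([*p,.18],vel=.15); hover((.45,0),.3,np.pi/2); ctrl.sleep(.3)
print(ctrl.current_t(),np.round(ctrl.current_contact_force(),1))
a=ctrl.read_camera("top")[120:290,90:440]; b=ctrl.read_camera("side")
cv2.imwrite("pics/fin2.png",np.vstack([cv2.resize(a,(600,291)),cv2.resize(b[100:384],(600,300))]))
```

```text
True [0.6077 0.1951 0.0612] [-2.  -0.7 11.2] [ 0.8 -0.3  0.2]
[-3.8 -1.6 13.8] [0.6077 0.1951 0.0612]
72.0417 [ 0.2 -0.8  0.1]
```

View pics/fin2.png

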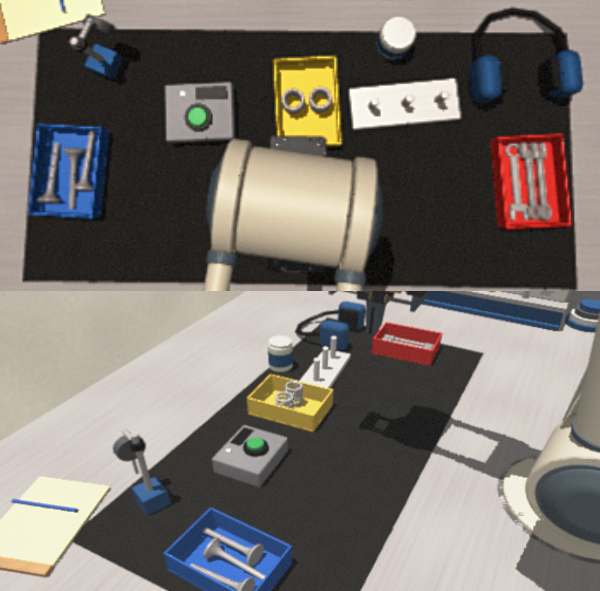

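The button reached its stop: it held about 14 N against the roughly 5 N needed, with the tool at z=.0612, and it has been released. Everything is in its bin and the bystanders are untouched, so I'm handing in.

```bash
python3 -c "
from bench import ctrl
print(ctrl.sign_off())"
```

```text
the job is handed in; nothing more can be done
None
```

The job is handed in at about 72 s: two springs are in the yellow bin, three valves in the blue and three spanners in the red, and the green button was then pressed to its stop and released; the gauge, ear defenders and tin were not moved.

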